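# Open the ratchet jaw of a panel holder

## Task

Open the panel holder on the spray table: press the ribbed ratchet-release pad on its sliding jaw down and, keeping it down, push the jaw back along the bar, away from the plaque, until it is fully back at the end stop; then let go so that the pad springs up. The paint on the plaque is still tacky: do not touch or shift it, and leave the bottle, jar and tape roll where they are.

Things in the scene. Friction and masses are not known exactly. Their poses are not given: they have to be found in the camera images.
- holder: Panel holder fixed to the table: steel bar 30 wide, top 44 mm high. Origin on the table under the bar's centre line; z up, x across, y along the bar from plaque to end stop, the way the jaw opens. Along y: fixed jaw -192 to -174 mm (100 wide, 72 high), plaque on a bed -172 to -72, sliding jaw, end stop block 126 to 140 (110 wide, 58 high). Any yaw.
- jaw (a joint): Black sliding jaw, position along the bar, m: 0 = gripping face 2 mm from plaque (holder y -70 mm), grows along holder +y, 0.120 = fully back at the end stop. Starts 0 to 0.03. Jaw 76 mm long, 76 wide (face 100), body 72 high. Ratchet teeth (6 mm pitch) block it towards the end stop unless the pad is pressed; then it slides with about 2 N friction.
- pad (a joint): How far the release pad is pressed down, m: 0 = up, 0.010 = lower stop. At rest it reads 0 to 0.004 (tooth may sit on a crest). The ratchet is free beyond about 0.005: keep the pad at 0.006 to 0.010 while the jaw is pushed. Sprung: 3 N at 0, 6 N at 0.010; springs up when let go.
- pad_top (a point): Centre of the top face of the release pad, moves with it: a level ribbed steel plate, 60 mm across the bar, 46 mm along it, on top of the sliding jaw; 84 mm above the table when up. 35 mm from the jaw's gripping face, 25 mm from the push wall. Axes as the holder's.
- push_wall (a point): Middle of the top edge of the push wall's face that looks towards pad and plaque. The wall stands on the jaw, right behind the pad: 60 to 76 mm from the gripping face, 70 mm wide, top 114 mm above the table (30 mm above the raised pad). A fingertip standing on the pad pushes this face towards holder +y.
- plaque: Freshly sprayed plaque, 120 mm across the bar, 100 mm along it, 10 mm thick, white and yellow with dark dots, lying loose on the holder's bed, its top 60 mm above the table. Origin at the centre of its underside. Not to be touched.
- bottle: White plastic bottle with a green cap, 72 mm in diameter, 170 mm high, standing. Origin at the centre of its underside. Leave alone.
- jar: Glass jar with a black lid, 60 mm in diameter, 75 mm high, standing. Origin at the centre of its underside. Leave alone.
- tape: Roll of masking tape lying flat, 96 mm in diameter, 25 mm high. Origin at the centre of its underside. Leave alone.

How it is judged:
By the outcome, as a careful person would: the job done as asked, in the order asked, and still so for the second after the job is handed in, with the robot touching nothing.
It also fails if it takes over 35 s, if anything falls off the work surface, if the arm or the gripper's body presses on something with over 40 N, if the wrist force passes 120 N, or if a joint passes its speed limit or range.

## Robot

A 7-joint arm with a two-finger parallel gripper is mounted at the origin on the work surface. World frame = base frame: x ahead of the robot, y to its left, z up, the work surface at z = 0. Lengths are in m, angles in rad, forces in N, time in s.
With the tool pointing down it reaches from about 0.4 to 0.875 m from the base axis. Payload 19.3 kg.
Tool frame: the origin (TCP) lies at the very end of the fingers, on their centre line; the grasp point (between the pads) lies 19 mm behind it; z points along the fingers, y is the line along which they close (so a half turn about z gives the same grasp; the last joint's range is limited). The gripper opens to 85 mm and grips with 20 to 120 N. Pads are 22 mm wide; open, the fingers measure 114 mm over their backs; the gripper's body (76 mm by 85 mm) begins 54 mm behind the grasp point. The pads swing forward as they close: fully open they stand 13 mm farther back than shut.
Start: joints at [-1.276, 0.521, -0.036, 1.599, 0.021, 1.021, -0.113], TCP at [0.223, 0.584, 0.231] pointing down, gripper open.
Joint ranges: [-2.91, 2.91], [-0.3, 2.13], [-1.5, 1.42], [0.17, 2.43], [-1.26, 4.41], [0.16, 1.93], [-2.52, 2.52]. Speed limits (rad/s): [1.89, 1.89, 2.39, 2.39, 3.01, 3.01, 3.01].

## Interface

Orientations are given as a unit quaternion [x, y, z, w].
In Python, from plant import * gives the robot as it stands. The module is installed in compiled form; this text tells all that it offers.
- The arm moves only by the tool step_arm, never from a script. Its argument "commands" is a list of rows, each an object with "rotation": the turn, a rotation vector about the world's x, y, z in units of pi/2 rad (1.0 is pi/2 rad), a list of three; "linear": the shift along the world's x, y, z in units of 50 mm (1.0 is 50 mm), a list of three; "jaw": the closure, from -1 (fully open) to 1 (shut), so that 0 is half open. In form: [{"rotation": [wx, wy, wz], "linear": [tx, ty, tz], "jaw": jaw}, ...]. A call has 1 to 8 rows; each row shifts and turns the commanded pose from where the row before left it; what a row does not reach is not made up. A row lasts 1/10 s, in which the tool goes at most 50 mm and 8.59 degrees, less where a joint would pass 70% of its speed; a pose out of reach is approached as far as the arm can. A call with a number of a shift or a turn outside -1 to 1 is refused whole. A call with a gripper value outside its range is refused whole. The fingers move at their own pace and stop on an object; "grip_force" is the grip in N (left out, the last holds). Time passes only in rows, so rows that do not move let the fingers close. It gives the time, the measured TCP pose, the force, the opening and the grip force at its end, in the units of the state.
- read_state(): the state, without advancing time (a new reading comes with each control period).
- read_camera(name): name is "scene" or "top" or "wrist"; returns a dict with "color" (384x512x3 uint8, red, green, blue), "fx", "fy", "cx", "cy" (pixels), "R" (3x3) and "t" (3): a world point X has camera coordinates R X + t; the wrist camera has in their place "mount" (4x4, takes a point from camera to tool coordinates, whose origin is the TCP and whose axes are the flange's). Camera axes: x right, y down, z forward; pixel columns grow to the right and rows downward; lengths in m; the calibration is good to about 2 mm. A picture is of the moment at which its call begins: read the wrist's pose just before it. There is no depth.
- sign_off(): hands the job in; it is judged then, once.
The state is a dict: "time_s": time; "joints": joint angles; "qvel": joint speeds; "effort": joint torques, N m; "position": TCP position; "tcp_rot": TCP orientation; "force": force on the tool from outside, world axes, zero at the start; "torque": the same for the moment, N m; "width": finger opening in m; "finger_force": force on a finger pad.
Only numpy, scipy, OpenCV 4.12 (cv2) and the standard library are available. Lean on these libraries where they do the work, as an engineer would, in place of code of your own. Each camera call takes 0.05 s, during which the arm holds its last target. There are 200 camera calls.

## Working session

There is one attempt and no reset: what is moved stays moved. The work goes in short steps, Python scripts to look and compute and a tool call to move; the robot and the scene stay as the last step left them, time stands still between calls to the robot, and variables do not carry over. Pictures are saved under pics/ and viewed, at most 10 in all, crops included, and the job is handed in when it is done.

Besides the shell and the picture viewer there is one more tool, called by a JSON object that holds its "api" and its "payload", one argument or row to a line. step_arm: Moves the arm, as the interface text tells. Shifts and turns lie within -1 to 1; 1 stands for 50 mm of shift or pi/2 rad of turn. Its arguments: {"type":"object","properties":{"commands":{"type":"array"},"grip_force":{"type":"number"}},"required":["commands"]}

```bash
mkdir -p pics; cat > h.py <<'E'
from plant import *
import numpy as np, cv2
def save(c,n): cv2.imwrite('pics/'+n,c['color'][:,:,::-1])
def ray(c,u,v,z):
    d=c['R'].T@np.array([(u-c['cx'])/c['fx'],(v-c['cy'])/c['fy'],1]); o=-c['R'].T@c['t']
    return o+d*(z-o[2])/d[2]
def proj(c,X):
    p=c['R']@np.array(X)+c['t']; return [c['fx']*p[0]/p[2]+c['cx'],c['fy']*p[1]/p[2]+c['cy']]
E
python3 - <<'E'
from h import *
s=read_state();print(s)
for n in('top','scene'):
    c=read_camera(n);save(c,n+'0.png');print(n,c['fx'],-c['R'].T@c['t'],c['R'])
E
```

```text
{'time_s': 0.0, 'joints': array([-1.27619012,  0.52203492, -0.03630543,  1.60001182,  0.02116918,
        1.02109041, -0.11277819]), 'qvel': array([ 3.47893388e-04,  7.33835569e-04, -3.23026538e-04,  4.15045204e-04,
        4.35626343e-04,  3.79445612e-05, -5.97084320e-04]), 'effort': array([-4.32678862e-04, -9.27074432e+01,  1.97955742e+00, -3.69941854e+01,
        1.78317184e-02,  7.81720824e-03,  1.24726145e-05]), 'position': array([0.22289699, 0.58353613, 0.23071158]), 'tcp_rot': array([ 1.81404738e-01,  9.83408351e-01, -5.75880567e-04, -7.18630049e-05]), 'force': array([ 0.27853053,  0.18617384, -0.23580879]), 'torque': array([-0.02518487,  0.01051565, -0.00757264]), 'finger_force': 0.0, 'width': 0.08548789347931525}
top 416.25515538647136 [0.41592835 0.00397407 1.31958474] [[-0.00987561 -0.99994567 -0.00333489]
 [-0.99244688  0.01020926 -0.12224961]
 [ 0.12227702  0.00210241 -0.99249378]]
scene 398.1690912526819 [ 0.97479563 -0.6115801   1.01142784] [[ 0.83073426  0.55649489  0.01392903]
 [ 0.44238092 -0.64478301 -0.62334099]
 [-0.33790488  0.52399266 -0.78182606]]
```

View pics/top0.png

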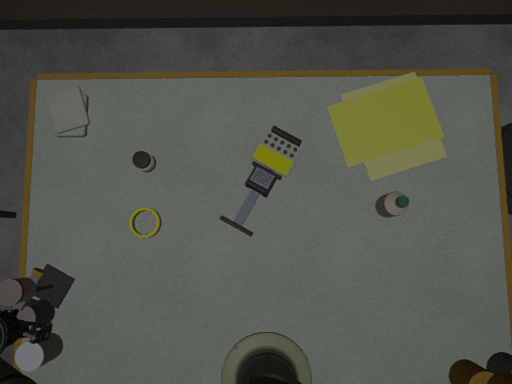

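View pics/scene0.png

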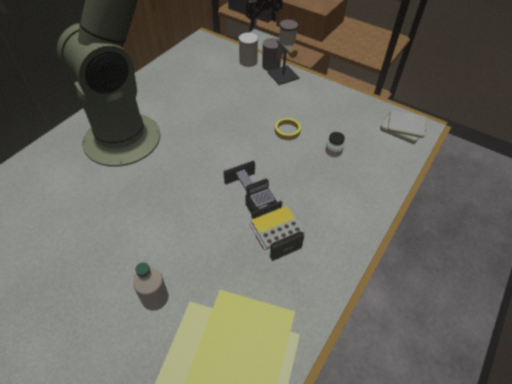

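The top view shows the holder with its fixed jaw at about (287,135), plaque (275,152), pad (263,179) and end stop (236,225), so it opens towards the robot. The bottle is at (395,204), well clear. I'll zoom in.

```bash
python3 - <<'E'
from h import *
c=read_camera('top');im=c['color'][115:245,205:315,::-1]
im=cv2.convertScaleAbs(im,alpha=1.5)
cv2.imwrite('pics/top1.png',cv2.resize(im,(506,598),interpolation=cv2.INTER_CUBIC))
for n,u,v,z in(('fixed',287,135,.072),('pad',262.5,180,.082),('stop',236.5,225,.058),('bottle',402,202,.17)):print(n,ray(c,u,v,z).round(4))
E
```

```text
fixed [ 0.7339 -0.0695  0.072 ]
pad [0.5938 0.007  0.082 ]
stop [0.4608 0.087  0.058 ]
bottle [ 0.5157 -0.3788  0.17  ]
```

View pics/top1.png

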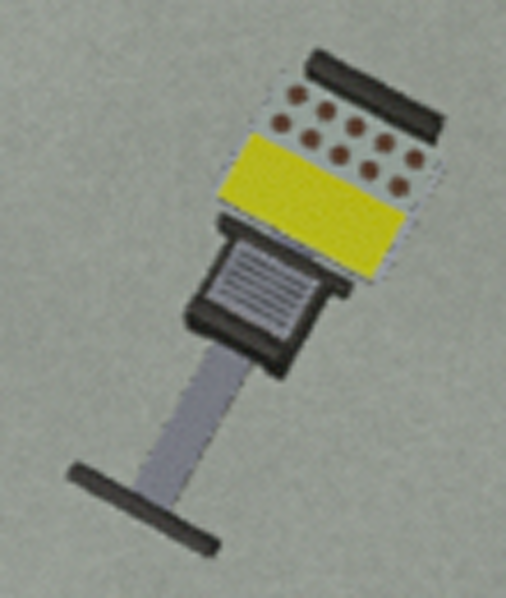

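```bash
python3 - <<'E'
from h import *
c=read_camera('top')
P=lambda u,v,z:ray(c,205+u/4.6-.4,115+v/4.6-.4,z)
fa,fb=P(318,50,.072),P(443,120,.072); ea,eb=P(77,462,.058),P(220,543,.058)
F=(fa+fb)/2;E=(ea+eb)/2
print('widths',np.linalg.norm(fa-fb),np.linalg.norm(ea-eb),'len',np.linalg.norm((E-F)[:2]))
for a in(fb-fa,eb-ea):print(np.degrees(np.arctan2(a[1],a[0])))
d=(E-F)[:2];d/=np.linalg.norm(d);yaw=np.degrees(np.arctan2(d[1],d[0]));print('dir',d,yaw)
O=(F[:2]+.192*d+E[:2]-.126*d)/2;print('O',O)
for z in(.084,.081):
    p=P(263,290,z);r=p[:2]-O;print('pad',p,'along',r@d,'jaw',r@d+.035,'across',r@[d[1],-d[0]])
p=(P(240,240,.084)+P(320,282,.084))/2;q=(P(285,340,.084)+P(207,297,.084))/2
print(np.linalg.norm(p-q),np.linalg.norm(P(240,240,.084)-P(320,282,.084)))
E
```

```text
widths 0.09588092573715828 0.10829138873479205 len 0.31696467379410276
-120.5503897744414
-119.91870409125707
dir [-0.86977827  0.49344276] 150.432883505833
O [0.57346406 0.0240354 ]
pad [0.60071208 0.00912931 0.084     ] along -0.03105503447272337 jaw 0.003944965527276634 across 0.0004803388061409824
pad [0.60116073 0.00914183 0.081     ] along -0.031439088399594736 jaw 0.003560911600405267 across 0.0007126112815887767
0.04390472232270423 0.05919844952613755
```

{"api": "step_arm", "payload": {
  "commands": [
    {"rotation": [0, 0, -0.012], "linear": [0.54, -0.82, 0], "jaw": 1},
    {"rotation": [0, 0, -0.012], "linear": [0.54, -0.82, 0], "jaw": 1},
    {"rotation": [0, 0, -0.012], "linear": [0.54, -0.82, 0], "jaw": 1},
    {"rotation": [0, 0, -0.012], "linear": [0.54, -0.82, 0], "jaw": 1},
    {"rotation": [0, 0, -0.012], "linear": [0.54, -0.82, 0], "jaw": 1},
    {"rotation": [0, 0, -0.012], "linear": [0.54, -0.82, 0], "jaw": 1},
    {"rotation": [0, 0, -0.012], "linear": [0.54, -0.82, 0], "jaw": 1},
    {"rotation": [0, 0, -0.012], "linear": [0.54, -0.82, 0], "jaw": 1}
  ],
  "grip_force": 30
}}

```text
time_s: 1.0
position: [0.4397, 0.2541, 0.2314]
tcp_rot: [0.255, 0.967, 0.0, 0.0]
force: [0.9, 1.4, 0.6]
width: -0.0002
finger_force: 0.0
```

{"api": "step_arm", "payload": {
  "commands": [
    {"rotation": [0, 0, 0], "linear": [0.54, -0.82, 0], "jaw": 1},
    {"rotation": [0, 0, 0], "linear": [0.54, -0.82, 0], "jaw": 1},
    {"rotation": [0, 0, 0], "linear": [0.54, -0.82, 0], "jaw": 1},
    {"rotation": [0, 0, 0], "linear": [0.54, -0.82, 0], "jaw": 1},
    {"rotation": [0, 0, 0], "linear": [0.4, -0.6, 0], "jaw": 1},
    {"rotation": [0, 0, 0], "linear": [0, 0, 0], "jaw": 1},
    {"rotation": [0, 0, 0], "linear": [0, 0, 0], "jaw": 1}
  ]
}}

```text
time_s: 1.7
position: [0.567, 0.0613, 0.231]
tcp_rot: [0.256, 0.967, -0.0, -0.0]
force: [-1.1, 0.2, 0.7]
width: -0.0
finger_force: 0.0
```

{"api": "step_arm", "payload": {
  "commands": [
    {"rotation": [0, 0, 0], "linear": [0.35, -0.54, -0.2], "jaw": 1},
    {"rotation": [0, 0, 0], "linear": [0.35, -0.54, -0.3], "jaw": 1},
    {"rotation": [0, 0, 0], "linear": [0, 0, 0], "jaw": 1},
    {"rotation": [0, 0, 0], "linear": [0, 0, 0], "jaw": 1}
  ]
}}

```text
time_s: 2.1
position: [0.6016, 0.0087, 0.2058]
tcp_rot: [0.255, 0.967, 0.0, -0.001]
force: [0.7, 0.4, 1.0]
width: -0.0001
finger_force: 0.0
```

```bash
python3 - <<'E'
from h import *
from scipy.spatial.transform import Rotation as Rn
s=read_state();c=read_camera('wrist');save(c,'w0.png')
print(s['position'],s['tcp_rot'],s['force']);print(c['mount'],c['fx'],c['cx'],c['cy'])
R=Rn.from_quat(s['tcp_rot']).as_matrix();M=np.array(c['mount'])
Rc=(R@M[:3,:3]);o=R@M[:3,3]+s['position'];c['R']=Rc.T;c['t']=-Rc.T@o
np.save('w0.npy',dict(R=c['R'],t=c['t'],fx=c['fx'],fy=c['fy'],cx=c['cx'],cy=c['cy']),allow_pickle=True)
d=np.array([-.8698,.4934]);O=np.array([.5735,.0240]);x=np.array([d[1],-d[0]])
for n,a,b,z in(('padcorners',-.054,-.03,.084),('',-.054,.03,.084),('',-.008,-.03,.084),('',-.008,.03,.084),('wall',-.006,-.035,.114),('',-.006,.035,.114)):
    print(n,np.round(proj(c,[*(O+a*d+b*x),z]),1))
E
```

```text
[0.60155805 0.00873222 0.2058327 ] [ 2.54706934e-01  9.67018127e-01  2.84292334e-05 -5.65184330e-04] [0.73133723 0.42812499 1.03601528]
[[ 7.35408715e-04 -9.47667125e-01 -3.19259266e-01  8.35795723e-02]
 [ 9.99999713e-01  6.38121668e-04  4.09327438e-04  5.80146748e-04]
 [-1.84179901e-04 -3.19259475e-01  9.47667322e-01 -1.43710412e-01]
 [ 0.00000000e+00  0.00000000e+00  0.00000000e+00  1.00000000e+00]] 312.08330801802003 258.27102024658575 192.72102002081164
padcorners [224.1 209.6]
 [289.7 209.7]
 [222.3 160.2]
 [291.5 160.3]
wall [211.5 166.2]
 [301.9 166.3]
```

View pics/w0.png

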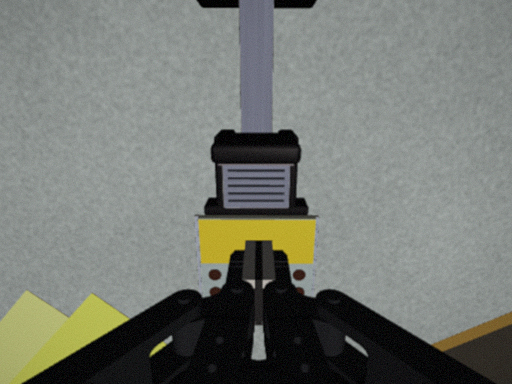

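The wrist view shows the ribbed pad at columns 223–296, rows 164–208, with the black wall above it at row ~150. This matches the projection to 1–2 mm, and the tip is over the pad, so I'll go down.

{"api": "step_arm", "payload": {
  "commands": [
    {"rotation": [0, 0, 0], "linear": [0, 0, -0.7], "jaw": 1},
    {"rotation": [0, 0, 0], "linear": [0, 0, -0.7], "jaw": 1},
    {"rotation": [0, 0, 0], "linear": [0, 0, -0.5], "jaw": 1},
    {"rotation": [0, 0, 0], "linear": [0, 0, -0.3], "jaw": 1},
    {"rotation": [0, 0, 0], "linear": [0, 0, -0.1], "jaw": 1},
    {"rotation": [0, 0, 0], "linear": [0, 0, 0], "jaw": 1},
    {"rotation": [0, 0, 0], "linear": [0, 0, 0], "jaw": 1}
  ]
}}

```text
time_s: 2.85
position: [0.6026, 0.0081, 0.0925]
tcp_rot: [0.255, 0.967, 0.0, 0.001]
force: [-0.4, -0.3, 0.4]
width: 0.0001
finger_force: 0.0
```

{"api": "step_arm", "payload": {
  "commands": [
    {"rotation": [0, 0, 0], "linear": [0, 0, -0.1], "jaw": 1},
    {"rotation": [0, 0, 0], "linear": [0, 0, -0.1], "jaw": 1},
    {"rotation": [0, 0, 0], "linear": [0, 0, -0.06], "jaw": 1},
    {"rotation": [0, 0, 0], "linear": [0, 0, -0.04], "jaw": 1},
    {"rotation": [0, 0, 0], "linear": [0, 0, 0], "jaw": 1},
    {"rotation": [0, 0, 0], "linear": [0, 0, 0], "jaw": 1}
  ]
}}

```text
time_s: 3.45
position: [0.6023, 0.008, 0.0765]
tcp_rot: [0.255, 0.967, 0.0, 0.0]
force: [3.4, 0.7, 5.1]
width: -0.0001
finger_force: 2.3
```

{"api": "step_arm", "payload": {
  "commands": [
    {"rotation": [0, 0, 0], "linear": [-0.044, 0.025, -0.01], "jaw": 1},
    {"rotation": [0, 0, 0], "linear": [-0.087, 0.049, 0], "jaw": 1},
    {"rotation": [0, 0, 0], "linear": [-0.087, 0.049, 0], "jaw": 1},
    {"rotation": [0, 0, 0], "linear": [-0.087, 0.049, 0], "jaw": 1},
    {"rotation": [0, 0, 0], "linear": [-0.087, 0.049, 0], "jaw": 1},
    {"rotation": [0, 0, 0], "linear": [-0.087, 0.049, 0], "jaw": 1}
  ]
}}

```text
time_s: 4.05
position: [0.5777, 0.0217, 0.0759]
tcp_rot: [0.255, 0.967, 0.0, 0.0]
force: [3.9, 2.0, 5.0]
width: -0.0
finger_force: 2.4
```

{"api": "step_arm", "payload": {
  "commands": [
    {"rotation": [0, 0, 0], "linear": [-0.139, 0.079, 0], "jaw": 1},
    {"rotation": [0, 0, 0], "linear": [-0.139, 0.079, 0], "jaw": 1},
    {"rotation": [0, 0, 0], "linear": [-0.139, 0.079, 0], "jaw": 1},
    {"rotation": [0, 0, 0], "linear": [-0.139, 0.079, 0], "jaw": 1},
    {"rotation": [0, 0, 0], "linear": [-0.139, 0.079, 0], "jaw": 1},
    {"rotation": [0, 0, 0], "linear": [-0.139, 0.079, 0], "jaw": 1},
    {"rotation": [0, 0, 0], "linear": [-0.139, 0.079, 0], "jaw": 1},
    {"rotation": [0, 0, 0], "linear": [-0.139, 0.079, 0], "jaw": 1}
  ]
}}

```text
time_s: 4.85
position: [0.5218, 0.0533, 0.0758]
tcp_rot: [0.255, 0.967, -0.0, -0.0]
force: [3.7, 1.1, 4.6]
width: 0.0004
finger_force: 2.4
```

{"api": "step_arm", "payload": {
  "commands": [
    {"rotation": [0, 0, 0], "linear": [-0.139, 0.079, 0], "jaw": 1},
    {"rotation": [0, 0, 0], "linear": [-0.139, 0.079, 0], "jaw": 1},
    {"rotation": [0, 0, 0], "linear": [-0.087, 0.049, 0], "jaw": 1},
    {"rotation": [0, 0, 0], "linear": [-0.035, 0.02, 0], "jaw": 1},
    {"rotation": [0, 0, 0], "linear": [0, 0, 0], "jaw": 1}
  ]
}}

```text
time_s: 5.35
position: [0.502, 0.0643, 0.0757]
tcp_rot: [0.255, 0.967, -0.0, -0.0]
force: [0.2, 2.3, 4.7]
width: -0.0001
finger_force: 2.5
```

{"api": "step_arm", "payload": {
  "commands": [
    {"rotation": [0, 0, 0], "linear": [-0.087, 0.049, 0], "jaw": 1},
    {"rotation": [0, 0, 0], "linear": [-0.087, 0.049, 0], "jaw": 1},
    {"rotation": [0, 0, 0], "linear": [-0.035, 0.02, 0], "jaw": 1},
    {"rotation": [0, 0, 0], "linear": [0, 0, 0], "jaw": 1}
  ]
}}

```text
time_s: 5.75
position: [0.4915, 0.0703, 0.0757]
tcp_rot: [0.255, 0.967, -0.0, -0.0]
force: [0.7, -0.9, 4.8]
width: 0.0004
finger_force: 2.5
```

```bash
python3 - <<'E'
from h import *
c=read_camera('wrist');save(c,'w1.png');print(read_state()['force'])
E
```

```text
[-0.76093269 -0.96706515  4.57274142]
```

View pics/w1.png

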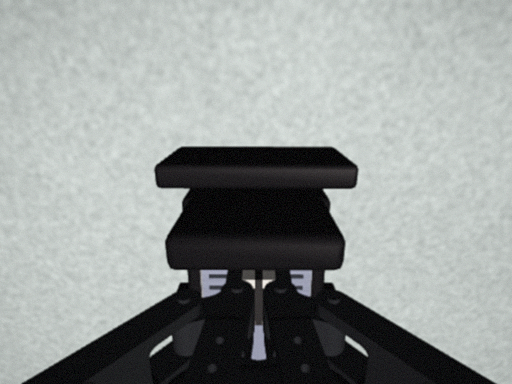

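The jaw has moved: wall top at rows ~190–268, end stop at rows 148–187, with a few mm still open. I'll push on slowly until the force rises.

{"api": "step_arm", "payload": {
  "commands": [
    {"rotation": [0, 0, 0], "linear": [-0.035, 0.02, 0], "jaw": 1},
    {"rotation": [0, 0, 0], "linear": [-0.035, 0.02, 0], "jaw": 1},
    {"rotation": [0, 0, 0], "linear": [0, 0, 0], "jaw": 1}
  ]
}}

```text
time_s: 6.1
position: [0.4891, 0.0719, 0.0759]
tcp_rot: [0.255, 0.967, 0.0, 0.001]
force: [6.9, -5.2, 1.5]
width: 0.0001
finger_force: 5.2
```

{"api": "step_arm", "payload": {
  "commands": [
    {"rotation": [0, 0, 0], "linear": [-0.026, 0.015, 0], "jaw": 1},
    {"rotation": [0, 0, 0], "linear": [0, 0, 0], "jaw": 1},
    {"rotation": [0, 0, 0], "linear": [0, 0, 0], "jaw": 1}
  ]
}}

```text
time_s: 6.4
position: [0.4891, 0.0719, 0.0759]
tcp_rot: [0.256, 0.967, 0.0, 0.002]
force: [16.6, -9.9, -4.7]
width: 0.0007
finger_force: 10.6
```

{"api": "step_arm", "payload": {
  "commands": [
    {"rotation": [0, 0, 0], "linear": [0.02, -0.011, 0], "jaw": 1},
    {"rotation": [0, 0, 0], "linear": [0, 0, 0], "jaw": 1}
  ]
}}

```text
time_s: 6.6
position: [0.4891, 0.0719, 0.0759]
tcp_rot: [0.255, 0.967, 0.0, 0.001]
force: [8.8, -5.7, -0.0]
width: -0.0
finger_force: 6.2
```

{"api": "step_arm", "payload": {
  "commands": [
    {"rotation": [0, 0, 0], "linear": [0, 0, 0.1], "jaw": 1},
    {"rotation": [0, 0, 0], "linear": [0, 0, 0.15], "jaw": 1},
    {"rotation": [0, 0, 0], "linear": [0, 0, 0.2], "jaw": 1},
    {"rotation": [0, 0, 0], "linear": [0, 0, 0.4], "jaw": 1},
    {"rotation": [0, 0, 0], "linear": [0, 0, 0.6], "jaw": 1},
    {"rotation": [0, 0, 0], "linear": [0, 0, 0.6], "jaw": 1},
    {"rotation": [0, 0, 0], "linear": [0, 0, 0], "jaw": 1},
    {"rotation": [0, 0, 0], "linear": [0, 0, 0], "jaw": 1}
  ]
}}

```text
time_s: 7.4
position: [0.4878, 0.0727, 0.1782]
tcp_rot: [0.255, 0.967, 0.0, -0.0]
force: [-0.1, -0.4, 0.2]
width: 0.0
finger_force: 0.0
```

{"api": "step_arm", "payload": {
  "commands": [
    {"rotation": [0, 0, 0], "linear": [0.6, -0.3, 0.5], "jaw": 1},
    {"rotation": [0, 0, 0], "linear": [0, 0, 0], "jaw": 1},
    {"rotation": [0, 0, 0], "linear": [0, 0, 0], "jaw": 1}
  ]
}}

```text
time_s: 7.7
position: [0.5178, 0.0572, 0.2022]
tcp_rot: [0.255, 0.967, -0.0, -0.001]
force: [-0.3, -0.1, -0.5]
width: -0.0
finger_force: 0.0
```

```bash
python3 - <<'E'
from h import *
s=read_state();c=read_camera('wrist');print(s['position'],s['force'])
t=read_camera('scene')['color'][150:270,200:330]
im=np.vstack([cv2.resize(c['color'][:288],(512,288)),cv2.convertScaleAbs(cv2.resize(t,(512,310),interpolation=cv2.INTER_CUBIC),alpha=1.4)])
cv2.imwrite('pics/w2.png',im[:,:,::-1])
E
```

```text
[0.5177907  0.05718829 0.2022247 ] [-0.28909808 -0.08930077 -0.4525787 ]
```

View pics/w2.png

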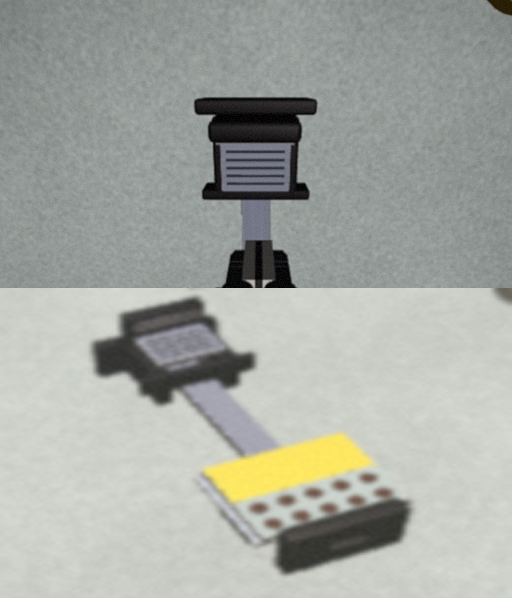

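The jaw sits against the end stop (wrist view, rows 98–198), the plaque is undisturbed, and the arm is clear.

```bash
python3 -c "
from plant import *
print(sign_off())"
```

```text
the job is handed in; nothing more can be done
None
```

The job is handed in: I pressed the pad, pushed the jaw back to the end stop and lifted off to let the pad spring up; the last pictures show the jaw at the stop and the plaque undisturbed, the arm never went near the bottle, jar or tape, and it finished touching nothing.

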